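# Switch on the site power station and prove an outlet live

### The arm

A 6-joint arm with a two-finger parallel gripper is mounted at the origin on the work surface. World frame = base frame: x ahead of the robot, y to its left, z up, the work surface at z = 0. Lengths are in mm, angles in rad, forces in N, time in s.
With the tool pointing down it reaches from about 325 to 775 mm from the base axis. Payload 9.3 kg.
Tool frame: the origin (TCP) lies between the finger pads; the fingertips stand 19 mm ahead of it and the grasp point (between the pads) is the TCP; z points along the fingers, y is the line along which they close (so a half turn about z gives the same grasp; the last joint's range is limited). The gripper opens to 85 mm and grips with 20 to 120 N. Pads are 22 mm wide; open, the fingers measure 114 mm over their backs; the gripper's body (76 mm by 85 mm) begins 54 mm behind the grasp point. The pads swing forward as they close: fully open they stand 13 mm farther back than shut.
Start: joints at [-1.343, 0.259, 0.021, 1.334, 0, 1.418], TCP at [204.408, -510.602, 213.179] pointing down, gripper open.
Joint ranges: [-3.04, 3.04], [-0.91, 1.82], [-1.04, 1.36], [-1.92, 1.95], [-1.52, 1.45], [-3.14, 3.14]. Speed limits (rad/s): [2.22, 2.22, 2.79, 3.14, 3.14, 3.14].

### API

Orientations are given as a unit quaternion [w, x, y, z].
In Python, from bench import ctrl gives the robot as it stands.
- The arm moves only by the tool send_rows, never from a script. Its argument "plan" is a list of rows, each an object of numbers: "tx", "ty", "tz": the shift along the tool's x, y, z in units of 2 cm (1.0 is 2 cm); "turn": the turn about the tool's z in units of 8 degrees (1.0 is 8 degrees). A call has 1 to 12 rows; each row shifts and turns the commanded pose from where the row before left it, along the tool's axes as they then stand; what a row does not reach is not made up. A row lasts 1/8 s, in which the tool goes at most 62.5 mm and 10.7 degrees, less where a joint would pass 70% of its speed; a pose out of reach is approached as far as the arm can. A call with a number of a shift or a turn outside -1 to 1 is refused whole. A call with a gripper value outside its range is refused whole. "grip" is the opening in per cent of the stroke, from 0 (shut) to 100 (fully open), set as the call begins (left out, the last holds). The fingers move at their own pace and stop on an object; the grip force is fixed at half the most. Time passes only in rows, so rows that do not move let the fingers close. It gives the time, the measured TCP pose, the force, the opening and the grip force at its end, in the units of the state.
- ctrl.state(): the state, without advancing time (a new reading comes with each control period).
- ctrl.get_image(name): name is "scene" or "side" or "wrist"; returns a dict with "img" (384x512x3 uint8, blue, green, red), "fovy" (degrees; the focal length in pixels is half the picture's height over the tangent of half this angle, whatever the lens; pixels are square), "cx", "cy" (the principal point, pixels), "xyz" and "orientation" of the camera in the world; the wrist camera has in their place "T_tool_cam" (4x4, takes a point from camera to tool coordinates, whose origin is the TCP and whose axes are the flange's). Camera axes: x right, y down, z forward; pixel columns grow to the right and rows downward; lengths in mm; the calibration is good to about 2 mm. A picture is of the moment at which its call begins: read the wrist's pose just before it. There is no depth.
- ctrl.close_job(): hands the job in; it is judged then, once.
The state is a dict: "time_s": time; "joints": joint angles; "qd": joint speeds; "tau": joint torques, N m; "eef_pos": TCP position; "eef_rot": TCP orientation; "wrist_force": force on the tool from outside, world axes, zero at the start; "torque": the same for the moment, N m; "grip_width": finger opening in mm; "gripper_force": force on a finger pad.
Only numpy, scipy, OpenCV 4.12 (cv2) and the standard library are available. Lean on these libraries where they do the work, as an engineer would, in place of code of your own. Each camera call takes 0.05 s, during which the arm holds its last target. There are 200 camera calls.

### The job

Switch the power station on with the toggle on its top, then check with the voltage tester that the outlet beside the toggle is live: push the tester's probe straight down into that outlet's live opening (the right-hand one of the two small openings, looking with the big earth opening at the top) until it is fully home, and keep it there for a full two seconds. Then put the tester back upright in its own hole in the tool tray, pushed down to its guard, and leave the screwdrivers and everything else where they are.

Things in the scene. Friction and masses are not known exactly. Their poses are not given: they have to be found in the camera images.
- station: Battery power station, fixed: dark box 200 (x) x 270 (y) x 150 mm high, rubber carrying grips along its short sides (y = +-137 mm, 18 mm wide, tops 173 mm up). Origin: centre of underside, z up. Its front (display, USB ports) faces its -x. On the flat top, from +y to -y: toggle (y = +85 mm), white outlet (y = +12), second white outlet (y = -63, not to be used).
- power_switch (a joint): The toggle, rad: 0 = off, leaned to the station's -x (its front); 0.9 = on, leaned fully to its +x (back). It turns about an axis along the station's y, at the station's x = 0, y = +85 mm, 148 mm above the table, and stays where it is left; about 1.5 N at the tip moves it.
- power_switch_tip (a point): Middle of the free end of the toggle, a light grey paddle 16 mm wide (along the station's y) and 9 mm thick; this end is 34 mm from the pivot and moves with the toggle.
- live_opening (a point): Centre of the mouth of the live opening in the outlet beside the toggle, on the outlet's face, 154 mm above the table; axes as the station's. Round, 7.5 mm in diameter, 1.2 mm chamfer, 27 mm deep, straight down. It is the small opening on the station's -x, -y side of the outlet; the other small one (neutral) is 25.4 mm to its +y.
- earth_opening (a point): Centre of the mouth of the big earth opening (9.3 mm) of the same outlet, on its face: 28.6 mm to the station's +x and 12.7 mm to its +y from the live opening. The outlet's face is 70 (x) x 66 (y) mm.
- tester: Voltage tester: slim pen, 50 g, round about its z (up, probe to handle). Origin: on the axis, underside of the finger guard, which rests on the rail at the start. Above it: guard 24 mm across, 4 thick; smooth grey handle 18 mm in diameter up to 82 mm; steel cap to 86. Below: black nose 12 mm in diameter down to 20 mm, then bare steel probe 4 mm in diameter. Fully home, the nose sits on the outlet.
- tester_tip (a point): The end of the tester's probe, 44 mm below the tester's origin along its axis (24 mm below the end of the nose, so 24 mm deep in the opening when fully home).
- tool_tray: Grey fixed tray, 160 (x) x 290 (y) mm, walls to 45 mm. Origin: centre of underside. Along its -x side a rail 46 mm wide, 10 thick, top 75 mm up, centre line at x = -52 mm, with three upright through holes, 15 mm in diameter, 2 mm chamfer, at y = -75, 0, +75 mm. Tester and screwdrivers stand in them in any order; the tester's own hole is where it starts. Tray contents: fixed, up to 36 mm high.
- driver_long: Screwdriver standing in the rail: black handle 30 mm in diameter and 85 mm high, shaft 58 mm long below. Origin: on the axis at the underside of the handle. To be left alone.
- driver_stubby: Screwdriver standing in the rail: fat black handle 33 mm in diameter and 55 mm high, shaft 58 mm long below. Origin: on the axis at the underside of the handle. To be left alone.
- wipes: White canister of wet wipes with a blue lid, 84 mm across, 198 mm high, standing on the table. Origin: centre of its underside. To be left alone.
- brick_slip: Red-brown brick slip lying flat, 60 x 215 x 18 mm. Origin: centre of its underside. To be left alone.

How it is judged:
By the outcome, as a careful person would: the job done as asked, in the order asked, and still so for the second after the job is handed in, with the robot touching nothing.
It also fails if it takes over 72 s, if anything falls off the work surface, if the arm or the gripper's body presses on something with over 40 N, if the wrist force passes 120 N, or if a joint passes its speed limit or range.

## Working session

There is one attempt and no reset: what is moved stays moved. The work goes in short steps, Python scripts to look and compute and a tool call to move; the robot and the scene stay as the last step left them, time stands still between calls to the robot, and variables do not carry over. Pictures are saved under pics/ and viewed, at most 10 in all, crops included, and the job is handed in when it is done.

Besides the shell and the picture viewer there is one more tool, called as name(argument=value, ...) on one line, values as JSON. send_rows: Moves the arm, as the interface text tells. Its arguments: {"type":"object","properties":{"plan":{"type":"array","items":{"type":"object","properties":{"tx":{"type":"number"},"ty":{"type":"number"},"tz":{"type":"number"},"turn":{"type":"number"}}}},"grip":{"type":"number"}},"required":["plan"]}

```bash
mkdir -p pics
cat > h.py <<'E'
import numpy as np, cv2
from scipy.spatial.transform import Rotation as R
from bench import ctrl
def Rq(q): return R.from_quat([q[1],q[2],q[3],q[0]]).as_matrix()
def cam(name):
    s=ctrl.state(); d=ctrl.get_image(name)
    f=192/np.tan(np.radians(d['fovy'])/2)
    K=np.array([[f,0,d['cx']],[0,f,d['cy']],[0,0,1.]])
    if 'T_tool_cam' in d:
        T=np.eye(4);T[:3,:3]=Rq(s['eef_rot']);T[:3,3]=s['eef_pos'];T=T@np.array(d['T_tool_cam'])
    else:
        T=np.eye(4);T[:3,:3]=Rq(d['orientation']);T[:3,3]=d['xyz']
    return d['img'],K,T
def save(name,fn):
    im,K,T=cam(name); cv2.imwrite(f'pics/{fn}.png',im); np.savez(f'pics/{fn}.npz',K=K,T=T); return im,K,T
def ray(fn,u,v):
    z=np.load(f'pics/{fn}.npz'); d=z['T'][:3,:3]@np.linalg.solve(z['K'],[u,v,1]); return z['T'][:3,3],d/np.linalg.norm(d)
def atz(fn,u,v,h):
    o,d=ray(fn,u,v); return o+d*(h-o[2])/d[2]
def proj(fn,P):
    z=np.load(f'pics/{fn}.npz'); p=np.linalg.inv(z['T'])[:3]@np.append(P,1); p=z['K']@p; return p[:2]/p[2]
E
python3 - <<'E'
from h import *
ims=[save(n,n+'0') for n in('scene','side','wrist')]
for i in ims: print(i[1].round(1).tolist(),i[2].round(2).tolist())
s=ctrl.state();print(s)
E
```

```text
[[383.4, 0.0, 255.8], [0.0, 383.4, 189.2], [0.0, 0.0, 1.0]] [[0.74, 0.47, -0.49, 1173.39], [0.68, -0.51, 0.53, -710.75], [0.0, -0.72, -0.7, 1021.3], [0.0, 0.0, 0.0, 1.0]]
[[354.6, 0.0, 256.9], [0.0, 354.6, 190.5], [0.0, 0.0, 1.0]] [[0.89, 0.28, -0.37, 939.1], [0.46, -0.55, 0.7, -787.21], [-0.01, -0.79, -0.61, 811.14], [0.0, 0.0, 0.0, 1.0]]
[[323.1, 0.0, 260.3], [0.0, 323.1, 194.6], [0.0, 0.0, 1.0]] [[0.37, -0.88, -0.29, 279.69], [-0.93, -0.35, -0.12, -481.25], [-0.0, 0.32, -0.95, 373.34], [0.0, 0.0, 0.0, 1.0]]
{'time_s': 0.15, 'joints': array([-1.34260220e+00,  2.59061723e-01,  2.09654246e-02,  1.33371443e+00,
       -9.76680040e-06,  1.41820495e+00]), 'qd': array([ 0.0003111 ,  0.00091195,  0.00186117, -0.00103024,  0.00028219,
       -0.00178242]), 'tau': array([ 4.09081491e-03, -5.55971539e+01,  3.44663930e+01,  1.13632475e-02,
       -1.11003185e-04, -6.34256764e-06]), 'eef_pos': array([ 204.35314229, -510.38478945,  212.7172321 ]), 'eef_rot': array([-5.06653505e-04,  9.81929858e-01,  1.89244541e-01, -2.40482161e-05]), 'wrist_force': array([0.53137724, 0.03006533, 0.20302368]), 'torque': array([-0.03347564,  0.02565835,  0.02849019]), 'gripper_force': 0.0, 'grip_width': 85.5384491614492}
```

View pics/scene0.png

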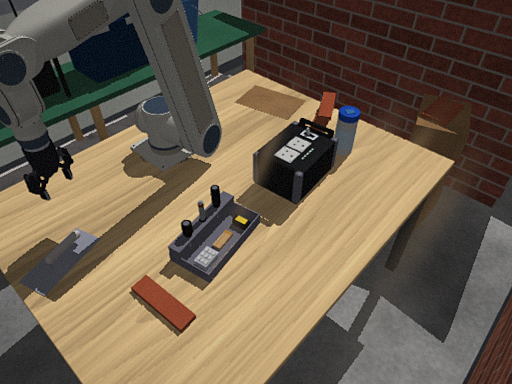

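View pics/side0.png

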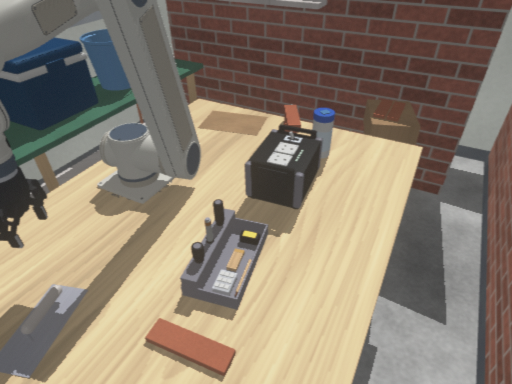

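The scene picture shows the station around (295,160), with the tray at (215,235) and the tester between the two black drivers at (201,210). The side picture has the tester at (208,230) and the station top at (285,148). I'll enlarge both areas.

Run:
```python
import cv2,numpy as np
a=cv2.imread('pics/scene0.png');b=cv2.imread('pics/side0.png')
def c(i,x,y,w,h): return cv2.convertScaleAbs(cv2.resize(i[y:y+h,x:x+w],(400,300),interpolation=cv2.INTER_CUBIC),alpha=1.4,beta=25)
cv2.imwrite('pics/m1.png',np.vstack([np.hstack([c(a,250,100,120,90),c(b,235,95,120,90)]),np.hstack([c(a,160,180,120,90),c(b,175,195,120,90)])]))
```

```text
(no output)
```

View pics/m1.png

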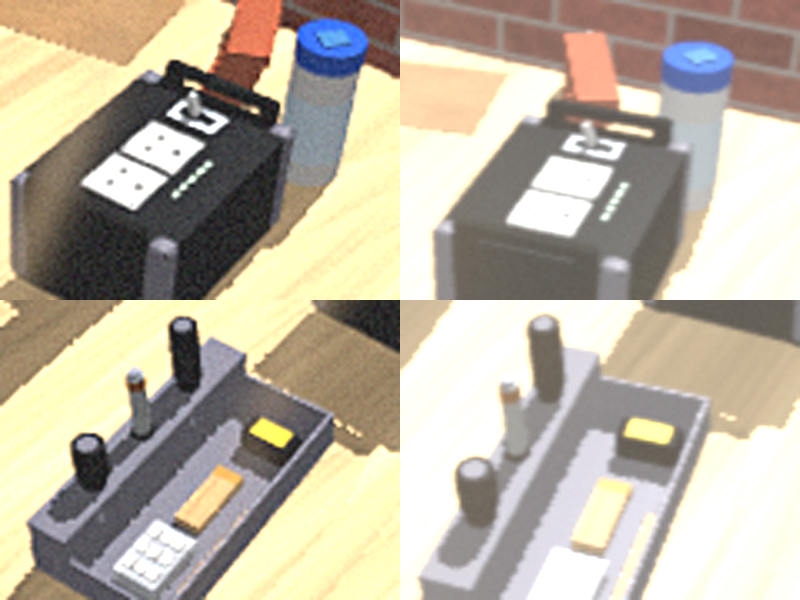

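The tester stands in the middle hole, with its cap at scene (200.8,202.5) and side (208,220.5). The toggle is at the station's far end: its plate is at scene (309,134.5), the outlet to use is at (298.6,144), and the second outlet is at (287.5,154).

Run:
```python
from h import *
def tri(p,q):
    o1,d1=ray('scene0',*p);o2,d2=ray('side0',*q)
    s=np.linalg.lstsq(np.c_[d1,-d2],o2-o1,rcond=None)[0]
    a,b=o1+s[0]*d1,o2+s[1]*d2
    return ((a+b)/2).round(1),np.linalg.norm(a-b).round(1)
print('tester',tri((200.8,202.5),(208,220.5)),atz('scene0',200.8,202.5,161),atz('side0',208,220.5,161))
for n,p,q in [('tog',(309.1,135),(293.2,139.4)),('mid',(298.6,144.1),(286.6,148.4)),('near',(287.5,154),(280,159.2))]:
    print(n,tri(p,q),atz('scene0',*p,154),atz('side0',*q,154))
for n,p,q in [('long',(215.5,186),(217.9,208)),('stub',(186.4,222),(197.5,241))]:
    print(n,atz('scene0',*p,160 if n=='long' else 130),atz('side0',*q,160 if n=='long' else 130))
print(R.from_matrix(Rq(ctrl.state()['eef_rot'])).as_matrix().round(3))
```

```text
tester (array([ 472.2, -206.6,  140.9]), np.float64(0.4)) [ 488.37459256 -218.25161356  161.        ] [ 485.93099125 -223.88091988  161.        ]
tog (array([506.8, 317.5, 140.9]), np.float64(0.5)) [516.97007056 301.98059205 154.        ] [514.91581676 296.28070221 154.        ]
mid (array([512. , 244.8, 141.3]), np.float64(1.8)) [522.66254286 230.21664876 154.        ] [519.11751818 226.38112125 154.        ]
near (array([518.9, 171.4, 139.9]), np.float64(0.1)) [529.35611636 157.34448245 154.        ] [527.77783237 151.2588563  154.        ]
long [ 466.62066704 -135.74058871  160.        ] [ 481.04299934 -166.81883564  160.        ]
stub [ 493.72982193 -285.60783995  130.        ] [ 484.41818934 -276.78846572  130.        ]
[[ 0.928  0.372 -0.   ]
 [ 0.372 -0.928  0.001]
 [ 0.    -0.001 -1.   ]]
```

send_rows(grip=100, plan=[{"turn": -1,"tz": -0.5},{"turn": -1,"tz": -0.5},{"turn": -1,"tz": -0.5},{"turn": -1,"tz": -0.5},{"turn": -1,"tz": -0.5},{"turn": -1,"tz": -0.5},{"turn": -1,"tz": -0.5},{"turn": -1,"tz": -0.5},{"turn": -1,"tz": -0.5},{"turn": -0.1},{"tx": 0.5,"ty": 0.6},{"tx": 0.8,"ty": 0.9}])

```text
validation failed for argument at $.pl...
```

send_rows(plan=[{"tx": 0.85,"ty": 1},{"tx": 0.85,"ty": 1},{"tx": 0.85,"ty": 1},{"tx": 0.85,"ty": 1},{"tx": 0.85,"ty": 1},{"tx": 0.85,"ty": 1},{"tx": 0.85,"ty": 1},{"tx": 0.85,"ty": 1},{"tx": 0.85,"ty": 1},{"tx": 0.85,"ty": 1},{"tx": 0.85,"ty": 1},{"tx": 0.85,"ty": 1}])

```text
validation failed for argument at $.pl...
```

send_rows(plan=[{"tx": 0.85,"ty": 0.9},{"tx": 0.85,"ty": 0.9},{},{}])

```text
validation failed for argument at $.pl...
```

Run:
```python
from h import *
save('wrist','w1'); print(np.load('pics/w1.npz')['T'].round(2).tolist()); s=ctrl.state(); print(s['time_s'],s['eef_pos'],Rq(s['eef_rot']).round(4).tolist())
```

```text
[[0.37, -0.88, -0.29, 279.67], [-0.93, -0.35, -0.12, -481.29], [-0.0, 0.32, -0.95, 373.45], [0.0, 0.0, 0.0, 1.0]]
0.2 [ 204.38876544 -510.43645566  212.79732502] [[0.9284, 0.3717, -0.0002], [0.3717, -0.9284, 0.0008], [0.0001, -0.0008, -1.0]]
```

View pics/w1.png

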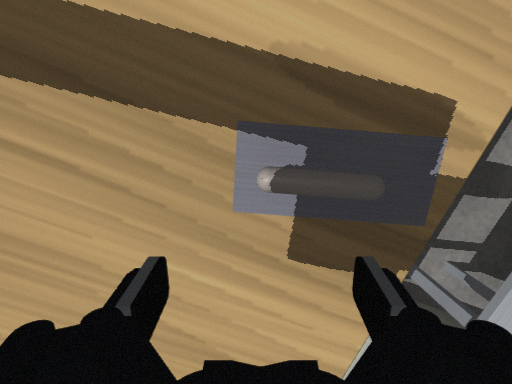

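The calls were refused, so the arm is still at the start; the picture shows a trowel on the table and the finger tips at (160,265) and (365,265). I'll fill in all the fields in every row.

send_rows(grip=100, plan=[{"tx": 0,"ty": 0,"tz": -0.5,"turn": -1},{"tx": 0,"ty": 0,"tz": -0.5,"turn": -1},{"tx": 0,"ty": 0,"tz": -0.5,"turn": -1},{"tx": 0,"ty": 0,"tz": -0.5,"turn": -1},{"tx": 0,"ty": 0,"tz": -0.5,"turn": -1},{"tx": 0,"ty": 0,"tz": -0.5,"turn": -1},{"tx": 0,"ty": 0,"tz": -0.5,"turn": -1},{"tx": 0,"ty": 0,"tz": -0.5,"turn": -1},{"tx": 0,"ty": 0,"tz": -0.5,"turn": -1},{"tx": 0,"ty": 0,"tz": 0,"turn": -0.1},{"tx": 0.5,"ty": 0.6,"tz": 0,"turn": 0},{"tx": 0.8,"ty": 0.9,"tz": 0,"turn": 0}])

```text
time_s: 1.7
eef_pos: [232.7, -481.5, 302.4]
eef_rot: [-0.001, 0.679, 0.734, 0.0]
wrist_force: [0.3, -0.7, -0.7]
grip_width: 85.7
gripper_force: 0.0
```

send_rows(plan=[{"tx": 0.9,"ty": 1,"tz": 0,"turn": 0},{"tx": 0.9,"ty": 1,"tz": 0,"turn": 0},{"tx": 0.9,"ty": 1,"tz": 0,"turn": 0},{"tx": 0.9,"ty": 1,"tz": 0,"turn": 0},{"tx": 0.9,"ty": 1,"tz": 0,"turn": 0},{"tx": 0.9,"ty": 1,"tz": 0,"turn": 0},{"tx": 0.9,"ty": 1,"tz": 0,"turn": 0},{"tx": 0.9,"ty": 1,"tz": 0,"turn": 0},{"tx": 0.9,"ty": 1,"tz": 0,"turn": 0},{"tx": 0.9,"ty": 1,"tz": 0,"turn": 0},{"tx": 0.9,"ty": 1,"tz": 0,"turn": 0},{"tx": 0.9,"ty": 1,"tz": 0,"turn": 0}])

```text
time_s: 3.2
eef_pos: [454.5, -245.9, 302.8]
eef_rot: [-0.0, 0.679, 0.734, 0.0]
wrist_force: [0.3, -0.2, 0.4]
grip_width: 85.0
gripper_force: 0.0
```

Run:
```python
from h import *
save('wrist','w2'); s=ctrl.state(); print(s['time_s'],s['eef_pos'],Rq(s['eef_rot']).round(4).tolist())
```

```text
3.25 [ 455.97199684 -244.08434423  302.68970162] [[-0.0797, 0.9968, 0.0003], [0.9968, 0.0797, 0.0016], [0.0016, 0.0004, -1.0]]
```

View pics/w2.png

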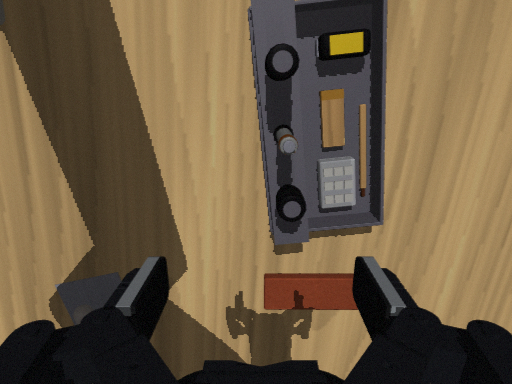

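The wrist view shows the tester's cap at about (288.5,145), the long driver's top at (282,62) and the stubby's at (291,209). The rail's outer corners are at about (249,14) and (275,243).

Run:
```python
from h import *
print(atz('w2',288.5,145,161),atz('w2',282,62,160),atz('w2',291,209,130),atz('w2',249,14,75),atz('w2',275,243,75))
```

```text
[ 478.30209419 -215.11648115  161.        ] [ 465.05184512 -143.61469438  160.        ] [ 491.69192425 -290.42859891  130.        ] [429.92094437 -92.8356288   75.        ] [ 482.90346719 -360.89901712   75.        ]
```

send_rows(grip=0, plan=[{"tx": 1,"ty": 0.15,"tz": 0,"turn": 0},{"tx": 1,"ty": 0.15,"tz": 0,"turn": 0},{"tx": 1,"ty": 0.15,"tz": 0,"turn": 0},{"tx": 1,"ty": 0.15,"tz": 0,"turn": 0},{"tx": 1,"ty": 0.15,"tz": 0,"turn": 0},{"tx": 1,"ty": 0.15,"tz": 0,"turn": 0},{"tx": 1,"ty": 0.15,"tz": 0,"turn": 0},{"tx": 1,"ty": 0.15,"tz": 0,"turn": 0},{"tx": 1,"ty": 0.15,"tz": 0,"turn": 0},{"tx": 1,"ty": 0.15,"tz": 0,"turn": 0},{"tx": 1,"ty": 0.15,"tz": 0,"turn": 0},{"tx": 1,"ty": 0.15,"tz": 0,"turn": 0}])

```text
time_s: 4.75
eef_pos: [470.3, -4.2, 303.3]
eef_rot: [0.0, 0.678, 0.735, 0.0]
wrist_force: [1.2, -0.8, -0.2]
grip_width: -0.2
gripper_force: 0.0
```

send_rows(plan=[{"tx": 1,"ty": 0.15,"tz": 0,"turn": 0},{"tx": 1,"ty": 0.15,"tz": 0,"turn": 0},{"tx": 1,"ty": 0.15,"tz": 0,"turn": 0},{"tx": 1,"ty": 0.15,"tz": 0,"turn": 0},{"tx": 1,"ty": 0.15,"tz": 0,"turn": 0},{"tx": 1,"ty": 0.15,"tz": 0,"turn": 0},{"tx": 1,"ty": 0.15,"tz": 0,"turn": 0},{"tx": 1,"ty": 0.15,"tz": 0,"turn": 0},{"tx": 1,"ty": 0.15,"tz": 0,"turn": 0},{"tx": 0.5,"ty": 0,"tz": 0,"turn": 0},{"tx": 0,"ty": 0,"tz": 0,"turn": 0},{"tx": 0,"ty": 0,"tz": 0,"turn": 0}])

```text
time_s: 6.25
eef_pos: [482.1, 185.7, 303.2]
eef_rot: [0.0, 0.678, 0.735, -0.0]
wrist_force: [0.0, -0.3, 0.4]
grip_width: -0.1
gripper_force: 0.0
```

Run:
```python
from h import *
im,_,_=save('wrist','w3'); cv2.imwrite('pics/w3b.png',cv2.convertScaleAbs(cv2.resize(im,(800,600),interpolation=cv2.INTER_CUBIC),alpha=1.2,beta=15)); s=ctrl.state(); print(s['time_s'],s['eef_pos'],s['grip_width'],Rq(s['eef_rot']).round(4).tolist())
```

```text
6.3 [482.16624262 185.55251136 303.29428768] -0.003962757923602218 [[-0.0799, 0.9968, 0.0002], [0.9968, 0.0799, -0.0001], [-0.0001, 0.0002, -1.0]]
```

View pics/w3b.png

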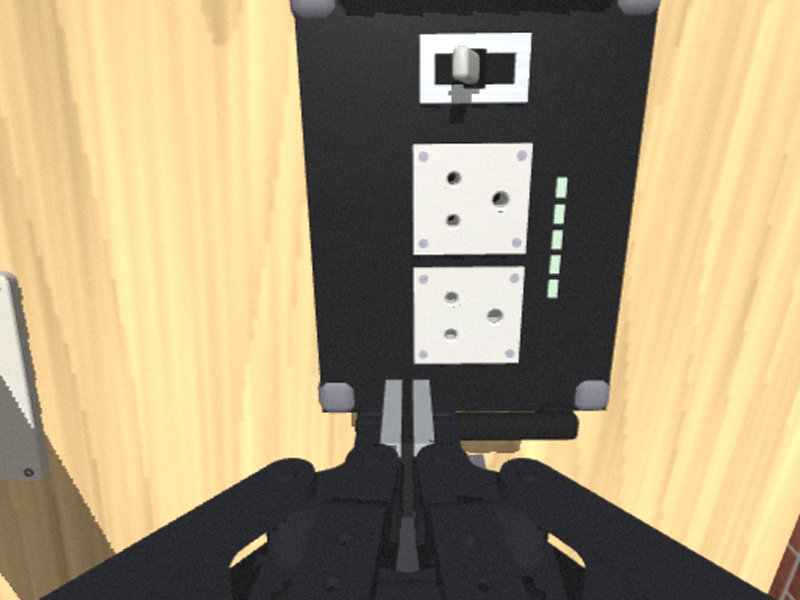

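The wrist view (in 800x600 pixels) shows the outlet by the toggle with live (452,220), neutral (453,178) and earth (500,198). The second outlet's openings are at (450,297), (450,334) and (495,315). The toggle's tip is at about (465,50), in a slot running from 436 to 516.

Run:
```python
from h import *
k=.64
P={n:atz('w3',u*k,v*k,154) for n,u,v in [('live',452.5,220.5),('neu',453.5,178.3),('earth',501,198.7),('l2',450.5,334),('n2',451.5,297.5),('e2',495,315.5)]}
for n in P: print(n,P[n].round(1))
M=np.array([P[n][:2] for n in P]); L=np.array([[0,0],[0,25.4],[28.6,12.7],[0,-75],[0,-49.6],[28.6,-62.3]])
a=L-L.mean(0);b=M-M.mean(0);H=a.T@b;U,S,V=np.linalg.svd(H);Rr=(U@V).T
print('scale',(S.sum()/(a**2).sum()),'ang',np.degrees(np.arctan2(Rr[1,0],Rr[0,0])))
o=M.mean(0)-Rr@L.mean(0);print('live fit',o,'res',(M-(L@Rr.T+o)).round(1).tolist())
ex,ey=Rr[:,0],Rr[:,1]
c=atz('w3',476*k,68*k,150);print('switch centre',c.round(1),'from live local',Rr.T@(c[:2]-o));print('tip',atz('w3',465*k,50*k,178.6).round(1), Rr.T@(atz('w3',465*k,50*k,178.6)[:2]-o))
```

```text
live [507.2 218.9 154. ]
neu [505.1 244.  154. ]
earth [535.  234.4 154. ]
l2 [514.1 144.4 154. ]
n2 [512.  169.6 154. ]
e2 [541.6 159.6 154. ]
scale 0.9993681998687286 ang 5.209043947508929
live fit [507.43581554 219.00603006] res [[-0.2, -0.1], [-0.0, -0.3], [0.3, 0.2], [-0.1, 0.1], [0.1, -0.0], [0.0, 0.1]]
switch centre [511.5 305.3 150. ] from live local [11.88388673 85.59427333]
tip [501.6 309.6 178.6] [ 2.38285859 90.74665562]
```

send_rows(plan=[{"tx": 1,"ty": 0,"tz": 0,"turn": 0},{"tx": 1,"ty": 0,"tz": 0,"turn": 0},{"tx": 1,"ty": -0.3,"tz": 0.3,"turn": 0},{"tx": 1,"ty": 0,"tz": 0.7,"turn": 0},{"tx": 1,"ty": 0,"tz": 1,"turn": 0},{"tx": 0.8,"ty": 0,"tz": 1,"turn": 0},{"tx": 0,"ty": 0,"tz": 1,"turn": 0},{"tx": 0,"ty": 0,"tz": 1,"turn": 0},{"tx": 0,"ty": 0,"tz": 0.5,"turn": 0},{"tx": 0,"ty": 0,"tz": 0.5,"turn": 0},{"tx": 0,"ty": 0,"tz": 0,"turn": 0}])

```text
time_s: 7.68
eef_pos: [466.8, 301.0, 182.7]
eef_rot: [-0.0, 0.678, 0.735, -0.0]
wrist_force: [0.0, -0.7, -0.5]
grip_width: 0.2
gripper_force: 0.0
```

send_rows(plan=[{"tx": 0,"ty": 0.4,"tz": 0,"turn": 0},{"tx": 0,"ty": 0.4,"tz": 0,"turn": 0},{"tx": 0,"ty": 0.3,"tz": 0,"turn": 0},{"tx": 0,"ty": 0.2,"tz": 0,"turn": 0},{"tx": 0,"ty": 0.2,"tz": 0,"turn": 0},{"tx": 0,"ty": 0,"tz": 0,"turn": 0}])

```text
time_s: 8.43
eef_pos: [497.0, 303.5, 183.1]
eef_rot: [-0.0, 0.678, 0.735, -0.0]
wrist_force: [-0.2, -0.1, -0.1]
grip_width: -0.0
gripper_force: 0.0
```

send_rows(plan=[{"tx": 0,"ty": 0.2,"tz": 0,"turn": 0},{"tx": 0,"ty": 0.15,"tz": 0,"turn": 0}])

```text
time_s: 8.68
eef_pos: [504.0, 304.2, 183.3]
eef_rot: [0.0, 0.678, 0.735, 0.0]
wrist_force: [0.2, 0.4, 0.1]
grip_width: -0.1
gripper_force: 0.0
```

send_rows(plan=[{"tx": 0,"ty": 0.1,"tz": 0,"turn": 0},{"tx": 0,"ty": 0.1,"tz": 0,"turn": 0}])

```text
time_s: 8.93
eef_pos: [507.9, 304.5, 183.2]
eef_rot: [0.0, 0.678, 0.735, 0.0]
wrist_force: [0.8, 0.4, 0.6]
grip_width: 0.2
gripper_force: 0.0
```

Run:
```python
from h import *
im,_,_=save('wrist','w4'); a=im[120:360,140:380]
b,_,_=save('side','s4'); c=b[110:170,250:310]
cv2.imwrite('pics/w4b.png',np.hstack([cv2.resize(a,(400,400),interpolation=cv2.INTER_CUBIC),cv2.resize(c,(400,400),interpolation=cv2.INTER_CUBIC)]))
```

```text
(no output)
```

View pics/w4b.png

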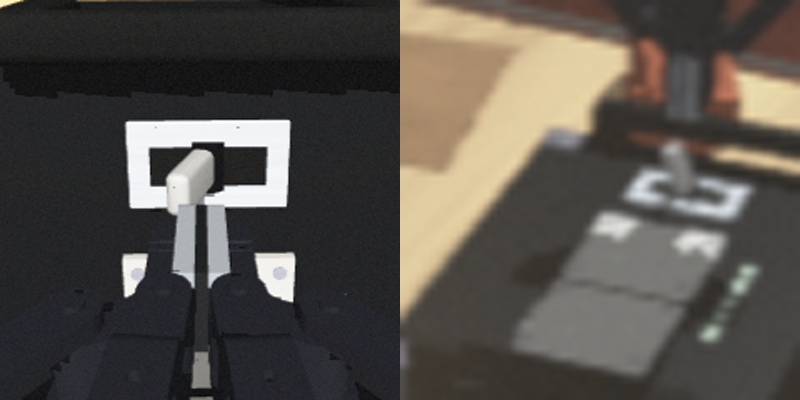

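The wrist crop shows the paddle still leaning left at (190,180), with the finger tips at (200,205). In the side crop the finger tips, at (683,115), look higher or farther away than the toggle. I'll project the expected points to find out which.

Run:
```python
from h import *
s=ctrl.state();p=s['eef_pos'];print(p)
for dz in(0,-19): 
  a=proj('w4',p+[0,0,dz]);b=proj('s4',p+[0,0,dz]);print(dz,(a-[140,120])/240*400,(b-[250,110])/60*400+[400,0])
for q in [(511.5,305.4,150),(511.5,305.4,148),(496.8,304,178.6)]:
  print(q,(proj('w4',q)-[140,120])/240*400,(proj('s4',q)-[250,110])/60*400+[400,0])
print(atz('w4',140+208*.6,120+163*.6,150), atz('w4',140+187*.6,120+180*.6,178.6))
```

```text
[507.96281231 304.45739619 183.13268361]
0 [201.60916531 201.42120941] [684.85703543 140.27116823]
-19 [201.510071   177.82766988] [683.15537046 170.71538706]
(511.5, 305.4, 150) [210.72086726 161.35504605] [688.39284803 193.66219095]
(511.5, 305.4, 148) [210.62927375 159.40933682] [688.21170734 196.79536095]
(496.8, 304, 178.6) [168.57474105 194.16945061] [665.56360279 143.63340091]
[510.50539067 304.6270067  150.        ] [502.62894101 309.72117952 178.6       ]
```

Run:
```python
from h import *
im=cv2.imread('pics/w4.png'); 
d=ctrl.get_image('wrist'); T=np.array(d['T_tool_cam']);K=np.load('pics/w4.npz')['K'];print(T.round(3).tolist())
def tool(u,v): 
    r=T[:3,:3]@np.linalg.solve(K,[u,v,1]);return T[:3,3],r
o,r=tool(260.6,243)
for x in(-11,0,11): t=(x-o[0])/r[0];print('closed x',x,(o+t*r).round(1))
for u in(157,362):
    o,r=tool(u,258)
    for x in(-11,0,11): t=(x-o[0])/r[0];print('open',u,x,(o+t*r).round(1))
```

```text
[[0.0, -0.949, -0.316, 80.393], [1.0, 0.0, -0.0, -0.314], [0.0, -0.316, 0.949, -160.718], [0.0, 0.0, 0.0, 1.0]]
closed x -11 [-11.   -0.1  19.1]
closed x 0 [ 0.  -0.1 -2.6]
closed x 11 [ 11.   -0.2 -24.2]
open 157 -11 [-11.  -58.5   0.6]
open 157 0 [  0.  -51.5 -18.8]
open 157 11 [ 11.  -44.5 -38.2]
open 362 -11 [-11.   57.    0.7]
open 362 0 [  0.   50.1 -18.8]
open 362 11 [ 11.   43.2 -38.2]
```

```bash
python3 - <<'E'
from h import *
y=np.array([.372,-.928,0])
for s in(-1,1):
  for z in (207,225,242):
    q=np.array([204.4,-510.4,0])+s*47*y+[0,0,z]; print(s,z,proj('side0',q).round(),proj('scene0',q).round())
E
python3 - <<'E'
import cv2,numpy as np
a=cv2.imread('pics/side0.png')[150:260,0:110];b=cv2.imread('pics/scene0.png')[110:220,10:120]
s4=cv2.imread('pics/s4.png')[60:170,240:350]
cv2.imwrite('pics/m2.png',cv2.convertScaleAbs(np.hstack([cv2.resize(i,(266,266),interpolation=cv2.INTER_CUBIC) for i in(a,b,s4)]),alpha=1.3,beta=40))
E
```

```text
-1 207 [ 50. 229.] [ 73. 187.]
-1 225 [ 47. 224.] [ 71. 183.]
-1 242 [ 44. 219.] [ 69. 178.]
1 207 [ 26. 258.] [ 51. 208.]
1 225 [ 23. 253.] [ 49. 204.]
1 242 [ 20. 247.] [ 46. 199.]
```

View pics/m2.png

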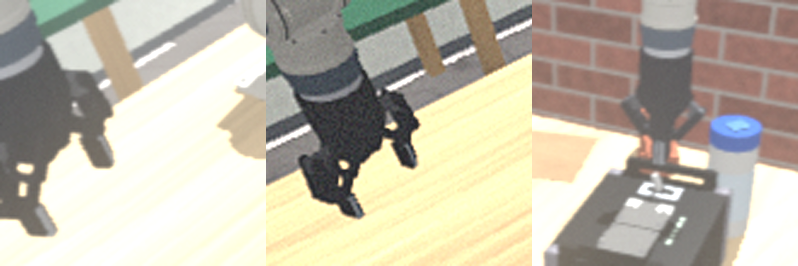

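At the start the tips really were at z about 242: the side and scene pictures both show them about 35 mm behind where the stated geometry puts them. So the closed fingers passed over the toggle. I'll back off, go down about 38 mm and push again while watching the force.

send_rows(plan=[{"tx": 0,"ty": -0.6,"tz": 0,"turn": 0},{"tx": 0,"ty": -0.8,"tz": 0,"turn": 0},{"tx": 0,"ty": -0.7,"tz": 0,"turn": 0},{"tx": 0,"ty": 0,"tz": 0.5,"turn": 0},{"tx": 0,"ty": 0,"tz": 0.5,"turn": 0},{"tx": 0,"ty": 0,"tz": 0.5,"turn": 0},{"tx": 0,"ty": 0,"tz": 0.3,"turn": 0},{"tx": 0,"ty": 0,"tz": 0,"turn": 0}])

```text
time_s: 10.07
eef_pos: [465.9, 300.9, 146.5]
eef_rot: [-0.0, 0.678, 0.735, -0.001]
wrist_force: [-0.1, 0.2, -0.1]
grip_width: -0.2
gripper_force: 0.0
```

send_rows(plan=[{"tx": 0,"ty": 0.3,"tz": 0,"turn": 0},{"tx": 0,"ty": 0.3,"tz": 0,"turn": 0},{"tx": 0,"ty": 0.3,"tz": 0,"turn": 0},{"tx": 0,"ty": 0.3,"tz": 0,"turn": 0}])

```text
time_s: 10.58
eef_pos: [490.0, 303.0, 147.3]
eef_rot: [-0.0, 0.678, 0.735, -0.0]
wrist_force: [-2.0, -1.0, 1.6]
grip_width: -0.1
gripper_force: 1.2
```

send_rows(plan=[{"tx": 0,"ty": 0.2,"tz": 0,"turn": 0},{"tx": 0,"ty": 0.2,"tz": 0,"turn": 0}])

```text
time_s: 10.82
eef_pos: [498.0, 303.7, 147.2]
eef_rot: [-0.0, 0.678, 0.735, -0.0]
wrist_force: [-2.2, 0.2, 1.4]
grip_width: 0.0
gripper_force: 1.1
```

send_rows(plan=[{"tx": 0,"ty": 0.15,"tz": 0,"turn": 0},{"tx": 0,"ty": 0.1,"tz": 0,"turn": 0}])

```text
time_s: 11.08
eef_pos: [502.8, 304.0, 146.9]
eef_rot: [-0.0, 0.678, 0.735, -0.0]
wrist_force: [-2.1, 0.6, -1.0]
grip_width: -0.2
gripper_force: 0.9
```

send_rows(plan=[{"tx": 0,"ty": 0.1,"tz": 0,"turn": 0},{"tx": 0,"ty": 0.05,"tz": 0,"turn": 0}])

```text
time_s: 11.32
eef_pos: [505.6, 304.3, 147.0]
eef_rot: [-0.0, 0.678, 0.735, -0.0]
wrist_force: [-5.4, -0.2, -0.2]
grip_width: 0.1
gripper_force: 2.3
```

send_rows(plan=[{"tx": 0,"ty": 0.05,"tz": 0,"turn": 0},{"tx": 0,"ty": 0.05,"tz": 0,"turn": 0}])

```text
time_s: 11.58
eef_pos: [505.8, 304.2, 146.9]
eef_rot: [-0.001, 0.678, 0.735, -0.001]
wrist_force: [-12.5, -1.2, 4.0]
grip_width: 0.1
gripper_force: 6.7
```

send_rows(grip=100, plan=[{"tx": 0,"ty": -0.6,"tz": 0,"turn": 0},{"tx": 0,"ty": -0.6,"tz": 0,"turn": 0},{"tx": 0,"ty": 0,"tz": -1,"turn": 0},{"tx": 0,"ty": 0,"tz": -1,"turn": 0},{"tx": -0.5,"ty": 0,"tz": -1,"turn": 0},{"tx": -1,"ty": 0,"tz": -1,"turn": 0},{"tx": -1,"ty": 0,"tz": -1,"turn": 0},{"tx": -1,"ty": 0,"tz": -1,"turn": 0},{"tx": -1,"ty": 0,"tz": -0.6,"turn": 0},{"tx": -1,"ty": 0,"tz": 0,"turn": 0},{"tx": 0,"ty": 0,"tz": 0,"turn": 0},{"tx": 0,"ty": 0,"tz": 0,"turn": 0}])

```text
time_s: 13.08
eef_pos: [492.6, 193.0, 279.0]
eef_rot: [-0.0, 0.678, 0.735, -0.0]
wrist_force: [-0.3, -0.1, -0.2]
grip_width: 85.6
gripper_force: 0.0
```

Run:
```python
from h import *
im,_,_=save('wrist','w5'); cv2.imwrite('pics/w5b.png',cv2.resize(im[0:210,180:460],(800,600),interpolation=cv2.INTER_CUBIC)); s=ctrl.state(); print(s['time_s'],s['eef_pos'],s['grip_width'],Rq(s['eef_rot']).round(4).tolist())
```

```text
13.125 [492.59027778 193.18095678 278.94864367] 85.65780264208632 [[-0.0806, 0.9967, -0.0003], [0.9967, 0.0806, 0.0], [0.0001, -0.0003, -1.0]]
```

View pics/w5b.png

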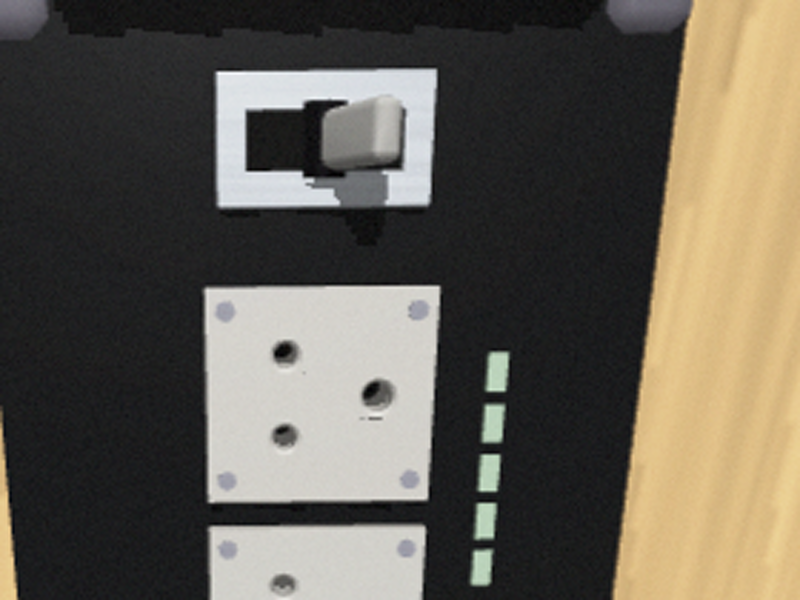

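The toggle now leans fully to the right, so it is on. In the crop, live is at (285,435), neutral at (285.5,352.5) and earth at (377.5,394.5).

Run:
```python
from h import *
L=np.array([[0,0],[0,25.4],[28.6,12.7]])
M=np.array([atz('w5',180+u*.35,v*.35,154)[:2] for u,v in [(285,435),(285.5,352.5),(377.5,394.5)]])
a=L-L.mean(0);b=M-M.mean(0);U,S,V=np.linalg.svd(a.T@b);Rr=(U@V).T
print(M.round(1).tolist(),S.sum()/(a**2).sum(),'ang',np.degrees(np.arctan2(Rr[1,0],Rr[0,0])),'live',M.mean(0)-Rr@L.mean(0))
# tester w2 estimates via cap
print(atz('w2',288.5,145,161))
```

```text
[[507.6, 219.4], [505.2, 244.6], [534.7, 234.2]] 0.9952441236092885 ang 4.827955297617513 live [507.41205073 219.24584443]
[ 478.30209419 -215.11648115  161.        ]
```

send_rows(plan=[{"tx": -0.5,"ty": -0.1,"tz": 0,"turn": 0},{"tx": -1,"ty": -0.1,"tz": 0,"turn": 0},{"tx": -1,"ty": -0.1,"tz": 0,"turn": 0},{"tx": -1,"ty": -0.1,"tz": 0,"turn": 0},{"tx": -1,"ty": -0.1,"tz": 0,"turn": 0},{"tx": -1,"ty": -0.1,"tz": 0,"turn": 0},{"tx": -1,"ty": -0.1,"tz": 0,"turn": 0},{"tx": -1,"ty": -0.1,"tz": 0,"turn": 0},{"tx": -1,"ty": -0.1,"tz": 0,"turn": 0},{"tx": -1,"ty": -0.1,"tz": 0,"turn": 0},{"tx": -1,"ty": -0.1,"tz": 0,"turn": 0},{"tx": -1,"ty": -0.1,"tz": 0,"turn": 0}])

```text
time_s: 14.62
eef_pos: [487.0, -39.0, 279.1]
eef_rot: [-0.0, 0.678, 0.735, -0.0]
wrist_force: [0.4, 1.4, 0.2]
grip_width: 85.4
gripper_force: 0.0
```

send_rows(plan=[{"tx": -1,"ty": -0.1,"tz": 0,"turn": 0},{"tx": -1,"ty": -0.1,"tz": 0,"turn": 0},{"tx": -1,"ty": -0.1,"tz": 0,"turn": 0},{"tx": -1,"ty": -0.1,"tz": 0,"turn": 0},{"tx": -1,"ty": -0.1,"tz": 0,"turn": 0},{"tx": -1,"ty": -0.1,"tz": 0,"turn": 0},{"tx": -1,"ty": -0.1,"tz": 0,"turn": 0},{"tx": -1,"ty": -0.2,"tz": 0,"turn": 0},{"tx": -1,"ty": -0.2,"tz": 0,"turn": 0},{"tx": -0.8,"ty": -0.2,"tz": 0,"turn": 0},{"tx": 0,"ty": 0,"tz": 0,"turn": 0},{"tx": 0,"ty": 0,"tz": 0,"turn": 0}])

```text
time_s: 16.12
eef_pos: [477.1, -235.5, 279.2]
eef_rot: [-0.0, 0.678, 0.735, 0.0]
wrist_force: [-0.1, 0.5, -0.3]
grip_width: 85.6
gripper_force: 0.0
```

Run:
```python
from h import *
im,_,_=save('wrist','w6'); s=ctrl.state(); print(s['time_s'],s['eef_pos'],Rq(s['eef_rot']).round(4).tolist())
for fn in('w2','w6'):
    im=cv2.imread(f'pics/{fn}.png'); p=proj(fn,[478.3,-215.5,161]); x,y=(p-22).astype(int)
    hsv=cv2.cvtColor(im,cv2.COLOR_BGR2HSV)[y:y+44,x:x+44]
    print(fn,p.round(1),'origin',x,y)
    m=((hsv[...,2]>95)&(hsv[...,1]<60)).astype(np.uint8)
    print('\n'.join(''.join('%4d'%v if 1 else '' for v in r[8:36]) for r in hsv[8:40:1,:,2]) if fn=='w6' else '')
    n,_,st,ce=cv2.connectedComponentsWithStats(m)
    for i in range(1,n):
        if st[i,4]>15: print(st[i],ce[i]+[x,y])
```

```text
16.175 [ 477.19209669 -235.29702584  279.29417257] [[-0.0809, 0.9967, 0.0001], [0.9967, 0.0809, 0.0001], [0.0001, 0.0001, -1.0]]
w2 [288.5 145.4] origin 266 123

[ 14  14  17  16 191] [288.46596859 144.23560209]
w6 [263.8 159.6] origin 241 137
  87  85  86  76  39  13  23  54  65  72  76  79  80  82  82  79  82  81  74  72  70  65  54  11  19  45  86  86
  88  87  86  81  32  14  31  58  68  71  75  77  81  82  80  80  77  81  75  75  71  66  56  16  29  67  85  86
  89  86  86  86  71  16  31  61  67  72  77  77  76  75  69  71  70  74  70  71  68  65  52  18  16  47  84  85
  86  88  86  87  75  19  31  60  71  67  71  68  73  72  72  71  67  71  71  68  64  66  54  26  24  52  87  83
  91  86  88  89  76  26  32  67  69  67  67  69  76  79  80  82  81  76  70  67  66  63  60  51  42  79  84  84
  85  88  84  88  79  24  33  63  64  63  77  76  80  79  83  89  83  79  81  82  73  58  57  59  68  84  88  84
  84  88  89  86  79  41  45  63  63  76  78  89 106 122 130 136 133 127 109  91  76  68  64  58  71  85  87  87
  86  88  87  86  87  79  60  59  76  81 109 120 129 127 122 114 
[... 2109 characters left out ...]
1  78  35  37  38  38  37  39  33  33  35  35  38  35  38  37  47  78  82  82  84  86
  85  82  83  80  85  83  84  75  37  39  37  35  36  39  41  38  38  37  36  38  41  37  40  43  52  81  83  88
  87  84  82  83  86  81  85  81  40  40  34  37  35  38  37  33  37  38  39  39  37  36  41  35  49  82  85  84
  85  83  81  85  82  83  86  76  40  38  37  40  31  33  42  34  35  33  36  34  39  38  39  41  49  81  86  84
  82  84  87  85  85  83  84  79  43  33  40  35  38  39  42  34  35  39  38  39  36  40  36  39  52  79  86  85
  83  85  81  82  84  83  83  78  40  39  32  37  38  38  39  40  38  37  38  37  38  35  35  34  49  81  83  84
[ 15  14  17  16 210] [264.         158.37142857]
```

The cap's disc is centred at about (264.6,161), which puts the tester at about (479.0,-216.9). I'll move over it, go down and grip.

send_rows(plan=[{"tx": 0.5,"ty": 0.16,"tz": 0,"turn": 0},{"tx": 0.41,"ty": 0,"tz": 0,"turn": 0},{"tx": 0,"ty": 0,"tz": 1,"turn": 0},{"tx": 0,"ty": 0,"tz": 1,"turn": 0},{"tx": 0,"ty": 0,"tz": 1,"turn": 0},{"tx": 0,"ty": 0,"tz": 1,"turn": 0},{"tx": 0,"ty": 0,"tz": 1,"turn": 0},{"tx": 0,"ty": 0,"tz": 1,"turn": 0},{"tx": 0,"ty": 0,"tz": 1,"turn": 0},{"tx": 0,"ty": 0,"tz": 1,"turn": 0},{"tx": 0,"ty": 0,"tz": 0.5,"turn": 0},{"tx": 0,"ty": 0,"tz": 0.5,"turn": 0}])

```text
time_s: 17.68
eef_pos: [479.2, -217.1, 99.2]
eef_rot: [0.0, 0.678, 0.735, 0.0]
wrist_force: [0.1, 0.2, 0.5]
grip_width: 85.5
gripper_force: 0.0
```

send_rows(plan=[{"tx": 0,"ty": 0,"tz": 0.3,"turn": 0},{"tx": 0,"ty": 0,"tz": 0.25,"turn": 0},{"tx": 0,"ty": 0,"tz": 0,"turn": 0}])

```text
time_s: 18.05
eef_pos: [478.8, -217.3, 88.1]
eef_rot: [-0.0, 0.678, 0.735, -0.0]
wrist_force: [0.6, 0.6, 0.8]
grip_width: 85.2
gripper_force: 0.0
```

send_rows(grip=0, plan=[{"tx": 0,"ty": 0,"tz": 0,"turn": 0},{"tx": 0,"ty": 0,"tz": 0,"turn": 0},{"tx": 0,"ty": 0,"tz": 0,"turn": 0},{"tx": 0,"ty": 0,"tz": 0,"turn": 0},{"tx": 0,"ty": 0,"tz": 0,"turn": 0},{"tx": 0,"ty": 0,"tz": 0,"turn": 0},{"tx": 0,"ty": 0,"tz": 0,"turn": 0},{"tx": 0,"ty": 0,"tz": 0,"turn": 0}])

```text
time_s: 19.05
eef_pos: [479.0, -217.4, 88.4]
eef_rot: [0.0, 0.678, 0.735, 0.0]
wrist_force: [-0.3, -0.3, 5.1]
grip_width: 16.4
gripper_force: 58.4
```

send_rows(plan=[{"tx": 0,"ty": 0,"tz": -0.3,"turn": 0},{"tx": 0,"ty": 0,"tz": -0.7,"turn": 0},{"tx": 0,"ty": 0,"tz": -1,"turn": 0},{"tx": 0,"ty": 0,"tz": -1,"turn": 0},{"tx": 0,"ty": 0,"tz": -1,"turn": 0},{"tx": 0,"ty": 0,"tz": -1,"turn": 0},{"tx": 0,"ty": 0,"tz": -1,"turn": 0},{"tx": 0,"ty": 0,"tz": -1,"turn": 0},{"tx": 0,"ty": 0,"tz": -1,"turn": 0},{"tx": 0.4,"ty": 0.1,"tz": -0.5,"turn": 0},{"tx": 0.7,"ty": 0.1,"tz": 0,"turn": 0},{"tx": 1,"ty": 0.15,"tz": 0,"turn": 0}])

```text
time_s: 20.55
eef_pos: [482.2, -173.6, 257.5]
eef_rot: [-0.001, 0.678, 0.735, -0.0]
wrist_force: [0.4, 1.1, -1.1]
grip_width: 16.8
gripper_force: 58.5
```

send_rows(plan=[{"tx": 1,"ty": 0.15,"tz": 0,"turn": 0},{"tx": 1,"ty": 0.15,"tz": 0,"turn": 0},{"tx": 1,"ty": 0.15,"tz": 0,"turn": 0},{"tx": 1,"ty": 0.15,"tz": 0,"turn": 0},{"tx": 1,"ty": 0.15,"tz": 0,"turn": 0},{"tx": 1,"ty": 0.15,"tz": 0,"turn": 0},{"tx": 1,"ty": 0.15,"tz": 0,"turn": 0},{"tx": 1,"ty": 0.15,"tz": 0,"turn": 0},{"tx": 1,"ty": 0.15,"tz": 0,"turn": 0},{"tx": 1,"ty": 0.15,"tz": 0,"turn": 0},{"tx": 1,"ty": 0.15,"tz": 0,"turn": 0},{"tx": 1,"ty": 0.15,"tz": 0,"turn": 0}])

```text
time_s: 22.05
eef_pos: [498.4, 69.1, 257.9]
eef_rot: [-0.0, 0.678, 0.735, -0.0]
wrist_force: [0.4, 0.1, -1.4]
grip_width: 16.6
gripper_force: 58.5
```

send_rows(plan=[{"tx": 1,"ty": 0.15,"tz": 0,"turn": 0},{"tx": 1,"ty": 0.15,"tz": 0,"turn": 0},{"tx": 1,"ty": 0.15,"tz": 0,"turn": 0},{"tx": 1,"ty": 0.15,"tz": 0,"turn": 0},{"tx": 1,"ty": 0.15,"tz": 0,"turn": 0},{"tx": 1,"ty": 0.15,"tz": 0,"turn": 0},{"tx": 1,"ty": 0.1,"tz": 0,"turn": 0},{"tx": 0.55,"ty": 0,"tz": 0,"turn": 0},{"tx": 0,"ty": 0,"tz": 0,"turn": 0},{"tx": 0,"ty": 0,"tz": 0,"turn": 0}])

```text
time_s: 23.3
eef_pos: [506.8, 219.0, 258.2]
eef_rot: [0.0, 0.678, 0.735, -0.0]
wrist_force: [-0.2, -0.6, -0.6]
grip_width: 16.7
gripper_force: 58.5
```

send_rows(plan=[{"tx": 0,"ty": 0,"tz": 0.6,"turn": 0},{"tx": 0,"ty": 0,"tz": 0.6,"turn": 0},{"tx": 0,"ty": 0,"tz": 0.4,"turn": 0},{"tx": 0,"ty": 0.03,"tz": 0.3,"turn": 0},{"tx": 0,"ty": 0,"tz": 0,"turn": 0},{"tx": 0,"ty": 0,"tz": 0,"turn": 0}])

```text
time_s: 24.05
eef_pos: [507.6, 219.4, 220.5]
eef_rot: [0.0, 0.678, 0.735, 0.0]
wrist_force: [-0.9, 0.3, 0.5]
grip_width: 16.5
gripper_force: 58.5
```

Run:
```python
from h import *
s=ctrl.state();p=s['eef_pos'];print(s['time_s'],p)
z0=p[2]-13.4; outs=[]
for n,h,m in (('wrist',40,'w7'),('side',22,'s7'),('scene',22,'c7')):
    im,_,_=save(n,m); tip=proj(m,[p[0],p[1],z0-44]); lv=proj(m,[507.4,219.1,154]); 
    x,y=((tip+lv)/2-h).astype(int); k=(400 if n=='wrist' else 300)/(2*h)
    print(m,'tip pred',((tip-[x,y])*k).round(),'nose pred',((proj(m,[p[0],p[1],z0-20])-[x,y])*k).round(),'live',((lv-[x,y])*k).round(),'orig',x,y,k)
    outs.append(cv2.convertScaleAbs(cv2.resize(im[y:y+2*h,x:x+2*h],None,fx=k,fy=k,interpolation=cv2.INTER_CUBIC),alpha=1.3,beta=20))
r=np.vstack(outs[1:]);w=np.zeros((600,400,3),np.uint8);w[:400]=outs[0]
cv2.imwrite('pics/m7.png',np.hstack([w,r]))
```

```text
24.05 [507.55735362 219.42616374 220.4543852 ]
w7 tip pred [203. 214.] nose pred [204. 278.] live [202. 195.] orig 220 162 5.0
s7 tip pred [156. 146.] nose pred [158. 105.] live [155. 161.] orig 260 125 6.818181818181818
c7 tip pred [155. 148.] nose pred [158. 112.] live [153. 162.] orig 271 120 6.818181818181818
```

View pics/m7.png

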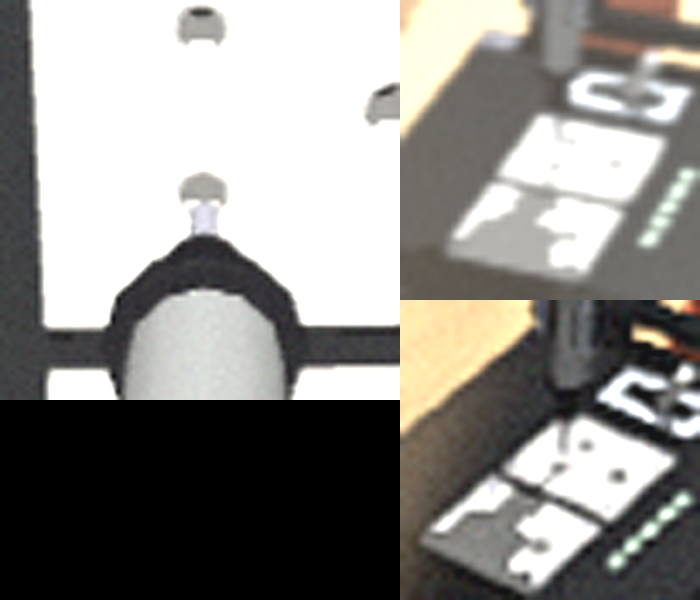

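The wrist crop shows the probe's end at (204,213) directly in line with the live opening at (203,197). I'll shift it about 0.6 mm back and go down gently.

send_rows(plan=[{"tx": -0.03,"ty": 0,"tz": 0.2,"turn": 0},{"tx": 0,"ty": 0,"tz": 0.2,"turn": 0},{"tx": 0,"ty": 0,"tz": 0.15,"turn": 0},{"tx": 0,"ty": 0,"tz": 0.1,"turn": 0}])

```text
time_s: 24.7
eef_pos: [507.4, 218.7, 206.9]
eef_rot: [-0.0, 0.678, 0.735, -0.0]
wrist_force: [-1.0, 0.9, -1.2]
grip_width: 16.5
gripper_force: 58.5
```

send_rows(plan=[{"tx": 0,"ty": 0,"tz": 0.15,"turn": 0},{"tx": 0,"ty": 0,"tz": 0.15,"turn": 0},{"tx": 0,"ty": 0,"tz": 0,"turn": 0}])

```text
time_s: 25.08
eef_pos: [507.3, 218.7, 200.9]
eef_rot: [-0.0, 0.678, 0.735, -0.0]
wrist_force: [1.5, 1.9, -1.5]
grip_width: 16.3
gripper_force: 58.5
```

send_rows(plan=[{"tx": 0,"ty": 0,"tz": 0.2,"turn": 0},{"tx": 0,"ty": 0,"tz": 0.2,"turn": 0},{"tx": 0,"ty": 0,"tz": 0.15,"turn": 0},{"tx": 0,"ty": 0,"tz": 0,"turn": 0}])

```text
time_s: 25.58
eef_pos: [507.3, 218.7, 189.9]
eef_rot: [-0.0, 0.678, 0.735, -0.0]
wrist_force: [-0.5, -0.1, -0.9]
grip_width: 16.4
gripper_force: 58.5
```

send_rows(plan=[{"tx": 0,"ty": 0,"tz": 0.1,"turn": 0},{"tx": 0,"ty": 0,"tz": 0.05,"turn": 0},{"tx": 0,"ty": 0,"tz": 0,"turn": 0}])

```text
time_s: 25.95
eef_pos: [507.5, 218.8, 187.4]
eef_rot: [0.0, 0.678, 0.735, 0.0]
wrist_force: [-1.1, 0.1, 0.6]
grip_width: 16.4
gripper_force: 58.6
```

Not yet seated; I'll press on in small steps.

send_rows(plan=[{"tx": 0,"ty": 0,"tz": 0.05,"turn": 0},{"tx": 0,"ty": 0,"tz": 0,"turn": 0}])

```text
time_s: 26.2
eef_pos: [507.6, 218.8, 187.3]
eef_rot: [0.0, 0.678, 0.735, 0.001]
wrist_force: [-2.2, 0.1, 9.6]
grip_width: 16.4
gripper_force: 59.4
```

send_rows(plan=[{"tx": 0,"ty": 0,"tz": 0.05,"turn": 0},{"tx": 0,"ty": 0,"tz": 0,"turn": 0}])

```text
time_s: 26.45
eef_pos: [507.7, 218.9, 187.2]
eef_rot: [0.001, 0.678, 0.735, 0.001]
wrist_force: [-3.8, -1.4, 16.4]
grip_width: 16.6
gripper_force: 60.1
```

It seated at exactly the expected height, with 16 N of push. Holding for 2.75 s.

send_rows(plan=[{"tx": 0,"ty": 0,"tz": 0,"turn": 0},{"tx": 0,"ty": 0,"tz": 0,"turn": 0},{"tx": 0,"ty": 0,"tz": 0,"turn": 0},{"tx": 0,"ty": 0,"tz": 0,"turn": 0},{"tx": 0,"ty": 0,"tz": 0,"turn": 0},{"tx": 0,"ty": 0,"tz": 0,"turn": 0},{"tx": 0,"ty": 0,"tz": 0,"turn": 0},{"tx": 0,"ty": 0,"tz": 0,"turn": 0},{"tx": 0,"ty": 0,"tz": 0,"turn": 0},{"tx": 0,"ty": 0,"tz": 0,"turn": 0},{"tx": 0,"ty": 0,"tz": 0,"turn": 0},{"tx": 0,"ty": 0,"tz": 0,"turn": 0}])

```text
time_s: 27.95
eef_pos: [507.7, 218.9, 187.2]
eef_rot: [0.001, 0.678, 0.735, 0.001]
wrist_force: [-3.4, -1.0, 16.0]
grip_width: 16.3
gripper_force: 60.1
```

send_rows(plan=[{"tx": 0,"ty": 0,"tz": 0,"turn": 0},{"tx": 0,"ty": 0,"tz": 0,"turn": 0},{"tx": 0,"ty": 0,"tz": 0,"turn": 0},{"tx": 0,"ty": 0,"tz": 0,"turn": 0},{"tx": 0,"ty": 0,"tz": 0,"turn": 0},{"tx": 0,"ty": 0,"tz": 0,"turn": 0},{"tx": 0,"ty": 0,"tz": 0,"turn": 0},{"tx": 0,"ty": 0,"tz": 0,"turn": 0},{"tx": 0,"ty": 0,"tz": 0,"turn": 0},{"tx": 0,"ty": 0,"tz": 0,"turn": 0}])

```text
time_s: 29.2
eef_pos: [507.7, 218.9, 187.2]
eef_rot: [0.001, 0.678, 0.735, 0.001]
wrist_force: [-4.1, -2.0, 15.4]
grip_width: 16.7
gripper_force: 60.1
```

send_rows(plan=[{"tx": 0,"ty": 0,"tz": -0.3,"turn": 0},{"tx": 0,"ty": 0,"tz": -0.5,"turn": 0},{"tx": 0,"ty": 0,"tz": -0.8,"turn": 0},{"tx": 0,"ty": 0,"tz": -1,"turn": 0},{"tx": 0,"ty": 0,"tz": -1,"turn": 0},{"tx": -0.4,"ty": 0,"tz": 0,"turn": 0},{"tx": -0.8,"ty": -0.1,"tz": 0,"turn": 0},{"tx": -1,"ty": -0.15,"tz": 0,"turn": 0},{"tx": -1,"ty": -0.15,"tz": 0,"turn": 0},{"tx": -1,"ty": -0.15,"tz": 0,"turn": 0},{"tx": -1,"ty": -0.15,"tz": 0,"turn": 0},{"tx": -1,"ty": -0.15,"tz": 0,"turn": 0}])

```text
time_s: 30.7
eef_pos: [499.9, 91.9, 256.7]
eef_rot: [-0.0, 0.678, 0.735, -0.0]
wrist_force: [0.3, 0.0, -0.7]
grip_width: 16.7
gripper_force: 58.6
```

send_rows(plan=[{"tx": -1,"ty": -0.15,"tz": 0,"turn": 0},{"tx": -1,"ty": -0.15,"tz": 0,"turn": 0},{"tx": -1,"ty": -0.15,"tz": 0,"turn": 0},{"tx": -1,"ty": -0.15,"tz": 0,"turn": 0},{"tx": -1,"ty": -0.15,"tz": 0,"turn": 0},{"tx": -1,"ty": -0.15,"tz": 0,"turn": 0},{"tx": -1,"ty": -0.15,"tz": 0,"turn": 0},{"tx": -1,"ty": -0.15,"tz": 0,"turn": 0},{"tx": -1,"ty": -0.15,"tz": 0,"turn": 0},{"tx": -1,"ty": -0.15,"tz": 0,"turn": 0},{"tx": -1,"ty": -0.15,"tz": 0,"turn": 0},{"tx": -1,"ty": -0.15,"tz": 0,"turn": 0}])

```text
time_s: 32.2
eef_pos: [482.8, -149.9, 256.7]
eef_rot: [-0.0, 0.678, 0.735, -0.0]
wrist_force: [0.2, -0.4, -1.1]
grip_width: 16.5
gripper_force: 58.6
```

send_rows(plan=[{"tx": -1,"ty": -0.15,"tz": 0,"turn": 0},{"tx": -1,"ty": -0.15,"tz": 0,"turn": 0},{"tx": -0.6,"ty": -0.15,"tz": 0,"turn": 0},{"tx": 0,"ty": 0,"tz": 0,"turn": 0},{"tx": 0,"ty": 0,"tz": 0,"turn": 0},{"tx": 0,"ty": 0,"tz": 0,"turn": 0}])

```text
time_s: 32.95
eef_pos: [479.2, -200.3, 257.3]
eef_rot: [0.0, 0.678, 0.735, 0.0]
wrist_force: [-0.7, 0.4, -0.8]
grip_width: 16.7
gripper_force: 58.6
```

send_rows(plan=[{"tx": -0.5,"ty": -0.08,"tz": 0,"turn": 0},{"tx": -0.35,"ty": 0,"tz": 0,"turn": 0},{"tx": 0,"ty": 0,"tz": 1,"turn": 0},{"tx": 0,"ty": 0,"tz": 1,"turn": 0},{"tx": 0,"ty": 0,"tz": 1,"turn": 0},{"tx": 0,"ty": 0,"tz": 1,"turn": 0},{"tx": 0,"ty": 0,"tz": 1,"turn": 0},{"tx": 0,"ty": 0,"tz": 0.7,"turn": 0},{"tx": 0,"ty": 0,"tz": 0,"turn": 0},{"tx": 0,"ty": 0,"tz": 0,"turn": 0}])

```text
time_s: 34.2
eef_pos: [479.3, -218.3, 143.9]
eef_rot: [0.0, 0.678, 0.735, 0.0]
wrist_force: [-0.7, 0.4, 0.1]
grip_width: 16.6
gripper_force: 58.6
```

send_rows(plan=[{"tx": 0.04,"ty": -0.01,"tz": 0.5,"turn": 0},{"tx": 0,"ty": 0,"tz": 0.5,"turn": 0},{"tx": 0,"ty": 0,"tz": 0.4,"turn": 0},{"tx": 0,"ty": 0,"tz": 0.2,"turn": 0},{"tx": 0,"ty": 0,"tz": 0.2,"turn": 0},{"tx": 0,"ty": 0,"tz": 0,"turn": 0}])

```text
time_s: 34.95
eef_pos: [478.6, -217.2, 107.0]
eef_rot: [-0.0, 0.678, 0.735, -0.0]
wrist_force: [-0.5, 0.1, -0.8]
grip_width: 16.7
gripper_force: 58.6
```

send_rows(plan=[{"tx": 0,"ty": 0,"tz": 0.2,"turn": 0},{"tx": 0,"ty": 0,"tz": 0.2,"turn": 0},{"tx": 0,"ty": 0,"tz": 0.2,"turn": 0},{"tx": 0,"ty": 0,"tz": 0,"turn": 0}])

```text
time_s: 35.45
eef_pos: [478.5, -217.0, 94.8]
eef_rot: [-0.0, 0.678, 0.735, -0.0]
wrist_force: [0.4, 0.1, -0.4]
grip_width: 16.8
gripper_force: 58.6
```

Going in freely; 6.4 mm remain.

send_rows(plan=[{"tx": 0,"ty": 0,"tz": 0.15,"turn": 0},{"tx": 0,"ty": 0,"tz": 0.1,"turn": 0},{"tx": 0,"ty": 0,"tz": 0.05,"turn": 0},{"tx": 0,"ty": 0,"tz": 0,"turn": 0}])

```text
time_s: 35.95
eef_pos: [478.6, -217.2, 89.1]
eef_rot: [-0.0, 0.678, 0.735, -0.0]
wrist_force: [0.1, 0.3, -1.0]
grip_width: 16.3
gripper_force: 58.6
```

send_rows(plan=[{"tx": 0,"ty": 0,"tz": 0.05,"turn": 0},{"tx": 0,"ty": 0,"tz": 0,"turn": 0}])

```text
time_s: 36.2
eef_pos: [478.8, -217.2, 88.4]
eef_rot: [0.0, 0.678, 0.735, 0.0]
wrist_force: [-0.3, 0.5, 2.7]
grip_width: 16.6
gripper_force: 59.0
```

send_rows(plan=[{"tx": 0,"ty": 0,"tz": 0.04,"turn": 0},{"tx": 0,"ty": 0,"tz": 0,"turn": 0}])

```text
time_s: 36.45
eef_pos: [478.8, -217.3, 88.4]
eef_rot: [0.001, 0.678, 0.735, 0.0]
wrist_force: [-2.4, 0.3, 10.4]
grip_width: 16.8
gripper_force: 60.0
```

send_rows(grip=100, plan=[{"tx": 0,"ty": 0,"tz": 0,"turn": 0},{"tx": 0,"ty": 0,"tz": 0,"turn": 0},{"tx": 0,"ty": 0,"tz": 0,"turn": 0},{"tx": 0,"ty": 0,"tz": 0,"turn": 0},{"tx": 0,"ty": 0,"tz": 0,"turn": 0},{"tx": 0,"ty": 0,"tz": 0,"turn": 0},{"tx": 0,"ty": 0,"tz": 0,"turn": 0},{"tx": 0,"ty": 0,"tz": 0,"turn": 0}])

```text
time_s: 37.45
eef_pos: [478.7, -217.2, 87.4]
eef_rot: [0.0, 0.678, 0.735, -0.0]
wrist_force: [0.4, -0.8, 0.0]
grip_width: 85.5
gripper_force: 0.0
```

send_rows(plan=[{"tx": 0,"ty": 0,"tz": -0.3,"turn": 0},{"tx": 0,"ty": 0,"tz": -0.6,"turn": 0},{"tx": 0,"ty": 0,"tz": -1,"turn": 0},{"tx": 0,"ty": 0,"tz": -1,"turn": 0},{"tx": 0,"ty": 0,"tz": -1,"turn": 0},{"tx": 0,"ty": 0,"tz": -1,"turn": 0},{"tx": 0,"ty": 0,"tz": -1,"turn": 0},{"tx": 0,"ty": 0,"tz": -1,"turn": 0},{"tx": 0,"ty": 0,"tz": -1,"turn": 0},{"tx": -0.95,"ty": 0,"tz": -1,"turn": 0},{"tx": 0,"ty": 0,"tz": -0.6,"turn": 0},{"tx": 0,"ty": 0,"tz": 0,"turn": 0}])

```text
time_s: 38.95
eef_pos: [480.3, -236.0, 278.3]
eef_rot: [0.001, 0.678, 0.735, 0.0]
wrist_force: [0.4, 0.3, -0.5]
grip_width: 85.4
gripper_force: 0.0
```

Run:
```python
from h import *
im,_,_=save('wrist','w8'); s=ctrl.state(); print(s['time_s'],s['eef_pos'],s['grip_width'])
# compare cap and neighbourhood with the pre-pick picture w6
for fn in('w6','w8'):
    im=cv2.imread(f'pics/{fn}.png'); p=proj(fn,[479,-217,161]); x,y=(p-22).astype(int)
    hsv=cv2.cvtColor(im,cv2.COLOR_BGR2HSV)[y:y+44,x:x+44]
    m=((hsv[...,2]>95)&(hsv[...,1]<60)).astype(np.uint8)
    n,_,st,ce=cv2.connectedComponentsWithStats(m)
    for i in range(1,n):
        if st[i,4]>15: print(fn,st[i],atz(fn,*(ce[i]+[x,y]),161).round(1))
# static cameras: difference before/after around tray and station
for a,n in(('scene0','scene'),('side0','side')):
    A=cv2.imread(f'pics/{a}.png');B=ctrl.get_image(n)['img']
    d=cv2.absdiff(A,B).max(2)
    for q in([479,-217,161],[479,-217,110],[465,-143,130],[491,-290,110],[512,305,165]):
        u,v=proj(a,q).astype(int); print(n,q,d[v-5:v+6,u-5:u+6].max(),round(d[v-5:v+6,u-5:u+6].mean(),1))
```

```text
39.0 [ 480.1190038  -235.72856987  277.52919635] 85.48538853949017
w6 [ 14  12  17  16 210] [ 478.4 -214.4  161. ]
w8 [ 14  12  18  16 205] [ 478.4 -214.2  161. ]
scene [479, -217, 161] 23 9.3
scene [479, -217, 110] 39 8.4
scene [465, -143, 130] 16 7.5
scene [491, -290, 110] 17 7.7
scene [512, 305, 165] 206 42.8
side [479, -217, 161] 10 7.1
side [479, -217, 110] 11 5.3
side [465, -143, 130] 9 3.1
side [491, -290, 110] 8 3.9
side [512, 305, 165] 108 27.9
```

The tester's cap is where it started to within 0.2 mm, the screwdrivers are unchanged, and only the toggle has moved.

```bash
python3 -c "
from bench import ctrl
print(ctrl.close_job())"
```

```text
the job is handed in; nothing more can be done
None
```

The job is handed in at 39 s: the toggle is fully on, the probe was held fully home in the live opening for over 2.5 s, and the tester is back in its own hole down to its guard, with the screwdrivers unmoved.

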